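# Pack the dipping tools into the latched case

## Task

Pack up the chocolate dipping tools: press the red thumb button so that the case's sprung blue lid pops right open, then pull every tool out of the leaning stand and lay it flat in the case, together with the black one lying on the bench. When all are in, push the lid down until it snaps shut and stays shut; do not disturb the beaker, the bowl and the mould tray.

Things in the scene. Friction and masses are not known exactly. Their poses are not given: they have to be found in the camera images.
- case: white flat tool case fixed to the bench, 200 mm (own x) by 182 mm (own y) and 50 mm high, walls 5 mm, floor 6 mm thick; inside 190 x 172 mm and 44 mm deep, undivided. Origin: centre of its underside; z up. The blue lid is hinged along its -y side, the red thumb button is at the middle of its +y side.
- lid (a joint): blue lid (200 x 182 x 8 mm, 0.2 kg), rad: 0 shut, 1.75 open, leaning back. Hinge line along the case's x at y = -91 mm, 50 mm up. A spring throws it open unless latched. To shut it, push its outer face over and down with a few N, then press near its free (+y) edge with 5 to 15 N, down some 15 mm, until the latch snaps over the front tongue; only then does it stay near 0.
- lid_edge (a point): middle of the lid's free edge, on its outer (top) face. x along the hinge, y from the hinge to the free edge, z out of the outer face.
- latch (a joint): angle of the red thumb latch in rad: 0 at rest, up to 0.26 fully pressed; it springs back. From about 0.2 on it lets the lid go. It also gives way by itself for a moment as the lid snaps shut.
- button_top (a point): centre of the top of the red thumb button (38 mm along the case's x, 52 mm along y), 50 mm above the bench, 44 mm beyond the case's +y wall. Press straight down 10 mm, about 3 N. Its red hook stands 20 mm higher between it and the lid, so press here or farther from the lid. The lid flies up and away from the button.
- stand: aluminium drip stand fixed to the bench, about 110 x 190 mm, with three square wells (24 mm inside, 75 mm deep) side by side along its own y axis at -64, 0 and +64 mm. The wells lean 40 degrees from vertical towards the stand's +x (away from the robot). Origin: centre line of the wells' row, at bench height; z up.
- tool1_mid (a point): dipping tool with yellow handle, 150 mm long, 70 g. Point: mid-length, mid-thickness. Own x runs along it to the handle end: handle, 16 x 16 mm square, from -20 to +75 mm (grip here), then a thin shank and a 16 mm wire cage to -75 mm. May be absent. Starts cage down in a well of the stand, leaning 40 degrees from vertical, 75 mm of handle showing; pull it 80 mm or more along its axis.
- tool2_mid (a point): dipping tool with orange handle, 150 mm long, 70 g. Point: mid-length, mid-thickness. Own x runs along it to the handle end: handle, 16 x 16 mm square, from -20 to +75 mm (grip here), then a thin shank and a 16 mm wire cage to -75 mm. May be absent. Starts cage down in a well of the stand, leaning 40 degrees from vertical, 75 mm of handle showing; pull it 80 mm or more along its axis.
- tool3_mid (a point): dipping tool with green handle, 150 mm long, 70 g. Point: mid-length, mid-thickness. Own x runs along it to the handle end: handle, 16 x 16 mm square, from -20 to +75 mm (grip here), then a thin shank and a 16 mm wire cage to -75 mm. May be absent. Starts cage down in a well of the stand, leaning 40 degrees from vertical, 75 mm of handle showing; pull it 80 mm or more along its axis.
- tool4_mid (a point): dipping tool with black handle, 150 mm long, 70 g. Point: mid-length, mid-thickness. Own x runs along it to the handle end: handle, 16 x 16 mm square, from -20 to +75 mm (grip here), then a thin shank and a 16 mm wire cage to -75 mm. Starts lying flat on the open bench between stand and case; always there.
- jug: clear beaker, 110 mm across, 110 mm high, standing to the left of the stand; origin under its centre. Leave alone.
- bowl: white bowl, 124 mm across, 65 mm high, standing beyond the work; origin under its centre. Leave alone.
- mould: chocolate mould tray, 100 x 170 x 22 mm, lying beyond the work; origin under its centre. Leave alone.
Not all that is in view belongs to the job. Several things look just like the part that bears tool4_mid: the one meant starts farthest to the robot's right. What is shaped like the part that bears tool2_mid but turquoise is not meant.

How it is judged (in metres and radians):
On the way, in this order (a step that is already met when the one before it is completed fails the run):
1. the red thumb button is pressed (value of joint latch above 0.12 rad).
2. the lid has popped open (value of joint lid above 1.5 rad), for 0.2 s.
3. every tool is in the case, with the lid open (value of joint lid above 1 rad and x of tool1_mid in the frame of case between -0.097 and 0.097 m and y of tool1_mid in the frame of case between -0.088 and 0.088 m and z of tool1_mid in the frame of case between 0 and 0.045 m and x of tool2_mid in the frame of case between -0.097 and 0.097 m and y of tool2_mid in the frame of case between -0.088 and 0.088 m and z of tool2_mid in the frame of case between 0 and 0.045 m and x of tool3_mid in the frame of case between -0.097 and 0.097 m and y of tool3_mid in the frame of case between -0.088 and 0.088 m and z of tool3_mid in the frame of case between 0 and 0.045 m and x of tool4_mid in the frame of case between -0.097 and 0.097 m and y of tool4_mid in the frame of case between -0.088 and 0.088 m and z of tool4_mid in the frame of case between 0 and 0.045 m), for 0.2 s.
4. the lid is shut (value of joint lid below 0.04 rad), for 0.3 s.
At the end, for the whole second after the job is handed in: the lid is latched (below 0.04 rad, latch back below 0.06 rad) over all the tools present, each with its middle inside the case (within 97 mm in x and 88 mm in y of its centre, under 45 mm high), lying within about 20 degrees of level and at rest (value of joint lid below 0.04 rad and value of joint latch below 0.06 rad and x of tool1_mid in the frame of case between -0.097 and 0.097 m and y of tool1_mid in the frame of case between -0.088 and 0.088 m and z of tool1_mid in the frame of case between 0 and 0.045 m and x of tool2_mid in the frame of case between -0.097 and 0.097 m and y of tool2_mid in the frame of case between -0.088 and 0.088 m and z of tool2_mid in the frame of case between 0 and 0.045 m and x of tool3_mid in the frame of case between -0.097 and 0.097 m and y of tool3_mid in the frame of case between -0.088 and 0.088 m and z of tool3_mid in the frame of case between 0 and 0.045 m and x of tool4_mid in the frame of case between -0.097 and 0.097 m and y of tool4_mid in the frame of case between -0.088 and 0.088 m and z of tool4_mid in the frame of case between 0 and 0.045 m and linear speed of each of tool1, tool2, tool3, tool4 below 0.03 m/s and angle between tool1_mid's own x axis and vertical between 1.2 and 1.94 rad and angle between tool2_mid's own x axis and vertical between 1.2 and 1.94 rad and angle between tool3_mid's own x axis and vertical between 1.2 and 1.94 rad and angle between tool4_mid's own x axis and vertical between 1.2 and 1.94 rad); the robot touches nothing.
It fails at once if the jug is pushed more than 30 mm (distance of jug from where it was at the start of the episode above 0.03 m).
It fails at once if the bowl is pushed more than 30 mm (distance of bowl from where it was at the start of the episode above 0.03 m).
It fails at once if the mould is pushed more than 30 mm (distance of mould from where it was at the start of the episode above 0.03 m).
Of tool1, tool2, tool3 only 1 to 3 are there at a start; the rules pass over those that are not, and their reading is None.
At some moment in a run one of tool4 may be knocked a few centimetres aside while the robot is not near it.
Once in a run the grip may slacken for a moment while it holds something.
It also fails if it takes over 210 s, if anything falls off the work surface, if the arm or the gripper's body presses on something with over 40 N, if the wrist force passes 120 N, or if a joint passes its speed limit or range.

## Robot

A 6-joint arm with a two-finger parallel gripper is mounted at the origin on the work surface. World frame = base frame: x ahead of the robot, y to its left, z up, the work surface at z = 0. Lengths are in mm, angles in rad, forces in N, time in s.
With the tool pointing down it reaches from about 325 to 775 mm from the base axis. Payload 5.5 kg.
Tool frame: the origin (TCP) lies at the very end of the fingers, on their centre line; the grasp point (between the pads) lies 19 mm behind it (bot.grasp_offset is the distance from the TCP to the grasp point, in mm); z points along the fingers, y is the direction in which the jaws open and shut (so a half turn about z gives the same grasp; the last joint's range is limited). The gripper opens to 88 mm and grips with 3 to 60 N. Pads are 20 mm wide; open, the fingers measure 115 mm over their backs; the gripper's body (75 mm by 178 mm) begins 61 mm behind the grasp point.
Start: joints at [1.16, 0.091, 1.231, -0, 1.82, -0.057], TCP at [207.884, 562.85, 197.431] pointing down, gripper open.
Joint ranges: [-2.87, 2.87], [-0.86, 2.18], [0.17, 2.46], [-1.51, 4.65], [0.06, 2.69], [-2.65, 2.65]. Speed limits (rad/s): [2.57, 2.57, 3.01, 3.14, 3.14, 3.14].

## Interface

Orientations are given as [roll, pitch, yaw] about the fixed x, y, z axes, in that order (R = Rz(yaw) Ry(pitch) Rx(roll)).
In Python, from plant import bot, vision, workorder gives the robot as it stands. The module is installed in compiled form; this text tells all that it offers.
- The arm moves only by the tool send_rows, never from a script. Its arguments are lists of equal length, an entry for each row: "travel": the shift along the world's x, y, z in cm, a list of three; "yaw": the turn about the world's z in rad. In form: {"travel": [[x, y, z], ...], "yaw": [yaw, ...]}. A call has 1 to 8 rows; each row shifts and turns the pose as measured when the row begins; what a row does not reach is not made up. A row lasts 1/10 s, in which the tool goes at most 50 mm and 8.59 degrees, less where a joint would pass 70% of its speed; a pose out of reach is approached as far as the arm can. A call is refused whole if a number of a shift passes 5 or a number of a turn 0.15, either way. A call with a gripper value outside its range is refused whole. "grip" is the closure, from -1 (fully open) to 1 (shut), set as the call begins (left out, the last holds). The fingers move at their own pace and stop on an object; the grip force is fixed at half the most. Time passes only in rows, so rows that do not move let the fingers close. It gives the time, the measured TCP pose, the force and the opening at its end, in the units of the state.
- bot.read_state(): the state, without advancing time (a new reading comes with each control period).
- vision.grab_frame(name): name is "scene" or "top"; returns a dict with "pixels" (400x640x3 uint8, blue, green, red), "vfov" (degrees; the focal length in pixels is half the picture's height over the tangent of half this angle, whatever the lens; pixels are square), "cx", "cy" (the principal point, pixels), "T" (4x4, takes a point from camera to world coordinates). Camera axes: x right, y down, z forward; pixel columns grow to the right and rows downward; lengths in mm; the calibration is good to about 2 mm. A picture is of the moment at which its call begins. There is no depth.
- workorder.sign_off(): hands the job in, once; it reports no verdict.
The state is a dict: "time_s": time; "joint_pos": joint angles; "dq": joint speeds; "tau": joint torques, N m; "tcp_pos": TCP position; "ee_rot": TCP orientation; "wrist_force": force on the tool from outside, world axes, zero at the start; "ft_torque": the same for the moment, N m; "grip_width": opening from 0.0 (shut) to 1.0 (fully open).
Only numpy, scipy, OpenCV 4.12 (cv2) and the standard library are available. Lean on these libraries where they do the work, as an engineer would, in place of code of your own. Each camera call takes 0.05 s, during which the arm holds its last target. There are 200 camera calls.

## Working session

There is one attempt and no reset: what is moved stays moved. The work goes in short steps, Python scripts to look and compute and a tool call to move; the robot and the scene stay as the last step left them, time stands still between calls to the robot, and variables do not carry over. Pictures are saved under pics/ and viewed, about 12 in all and at most 16, crops included, and the job is handed in when it is done.

Besides the shell and the picture viewer there is one more tool, called after "Request:" as name([rows], argument=value, ...), one row to a line, values as JSON. send_rows: Moves the arm, as the interface text tells. Its arguments: {"type":"object","properties":{"travel":{"type":"array","items":{"type":"array","items":{"type":"number"}}},"yaw":{"type":"array","items":{"type":"number"}},"grip":{"type":"number"}},"required":["travel","yaw"]}

```bash
mkdir -p pics; cat > h.py <<'E'
import numpy as np, cv2
from plant import bot, vision, workorder
def grab(name,fn=None,crop=None,sc=1):
    f=vision.grab_frame(name); p=np.asarray(f["pixels"])
    if fn:
        q=p if crop is None else p[crop[1]:crop[3],crop[0]:crop[2]]
        cv2.imwrite("pics/"+fn,cv2.resize(q,None,fx=sc,fy=sc,interpolation=cv2.INTER_CUBIC))
    return f
def ray(f,u,v):
    F=200/np.tan(np.radians(f["vfov"])/2); T=np.array(f["T"])
    return T[:3,3],T[:3,:3]@np.array([(u-f["cx"])/F,(v-f["cy"])/F,1])
def onz(f,u,v,z):
    o,d=ray(f,u,v); return (o+d*(z-o[2])/d[2]).round(1)
def proj(f,P):
    F=200/np.tan(np.radians(f["vfov"])/2); T=np.array(f["T"])
    c=T[:3,:3].T@(np.array(P,float)-T[:3,3]); return np.array([F*c[0]/c[2]+f["cx"],F*c[1]/c[2]+f["cy"]]).round(1)
def tri(f1,p1,f2,p2):
    a,d=ray(f1,*p1);b,e=ray(f2,*p2); s=np.linalg.lstsq(np.c_[d,-e],b-a,rcond=None)[0]
    x,y=a+s[0]*d,b+s[1]*e; return ((x+y)/2).round(1),np.linalg.norm(x-y).round(1)
E
python3 - <<'E'
from h import *
f=grab("scene","s1.png");g=grab("top","t1.png")
for x in(f,g): print(x["vfov"],x["cx"],x["cy"],np.array(x["T"]).round(3).tolist())
print(bot.read_state())
E
```

```text
56.6538308123547 321.6359226712161 203.98388922110328 [[-0.834, 0.447, -0.325, 844.824], [0.552, 0.673, -0.492, 543.638], [-0.002, -0.59, -0.808, 838.34], [0.0, 0.0, 0.0, 1.0]]
44.77512918253876 318.1733653668236 199.22579656568422 [[-0.022, -0.987, 0.16, 329.283], [-1.0, 0.021, -0.011, 91.267], [0.008, -0.16, -0.987, 1599.141], [0.0, 0.0, 0.0, 1.0]]
{'time_s': 0.1, 'joint_pos': array([ 1.16030995e+00,  9.17646973e-02,  1.23177954e+00,  2.37793445e-05,
        1.81978235e+00, -5.66775974e-02]), 'dq': array([-2.02564061e-05, -2.46658652e-03, -3.69725737e-03,  1.17240678e-04,
        6.72656481e-04, -5.46445681e-04]), 'tau': array([ 1.99281843e-03, -4.47860634e+01, -4.07566345e+01,  7.00017437e-02,
        2.84913549e-02, -1.36616877e-04]), 'tcp_pos': array([207.74087259, 562.55809474, 196.42333398]), 'ee_rot': array([-3.13986281e+00, -1.21241552e-04,  2.78778961e+00]), 'wrist_force': array([ 0.68394547, -0.90997077, -0.59777859]), 'ft_torque': array([-0.00501738, -0.03897739, -0.07373607]), 'grip_width': 0.9961405619604322}
```

View pics/s1.png

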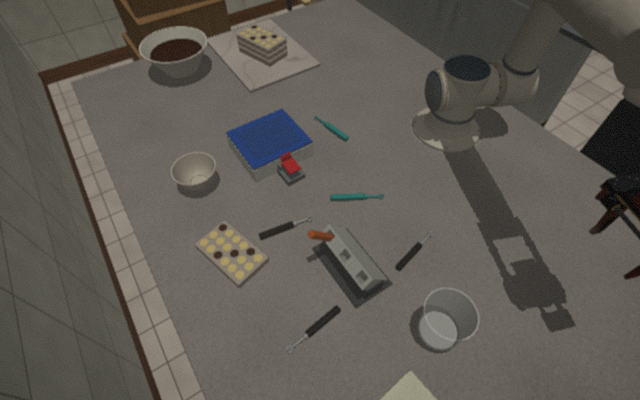

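View pics/t1.png

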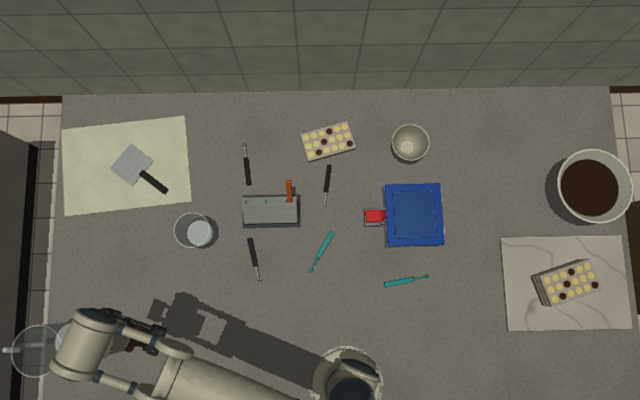

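The views show the closed blue case at top px (414,214), with its button at (375,216) and the stand at (271,210). There is one orange handle at (289,190). The rightmost black tool is at (327,185). Yellow and green look absent. Next I segment these for measurements.

```bash
cat > m.py <<'E'
from h import *
def mask(f,kind):
    p=np.asarray(f["pixels"]); h=cv2.cvtColor(p,cv2.COLOR_BGR2HSV); H,S,V=[h[...,i].astype(int) for i in range(3)]
    return {"blue":(H>105)&(H<130)&(S>120)&(V>60),"red":((H<6)|(H>174))&(S>150)&(V>80),"orange":(H>5)&(H<14)&(S>150)&(V>80),
     "black":(V<48)&(S<90),"yellow":(H>18)&(H<35)&(S>140),"green":(H>40)&(H<80)&(S>110)}[kind].astype(np.uint8)
def blobs(f,kind,roi,z,mn=8):
    m=mask(f,kind);k=np.zeros_like(m);k[roi[1]:roi[3],roi[0]:roi[2]]=1;m*=k
    for c in cv2.findContours(m,cv2.RETR_EXTERNAL,cv2.CHAIN_APPROX_NONE)[0]:
        a=cv2.contourArea(c)
        if a<mn: continue
        w=np.array([onz(f,*q[0],z)[:2] for q in c],np.float32); r=cv2.minAreaRect(w)
        print(kind,a,"px",c.reshape(-1,2).mean(0).round(1),"ctr",np.round(r[0],1),"size",np.round(r[1],1),"ang",round(r[2],1),"box",cv2.boxPoints(r).round(0).tolist())
E
python3 - <<'E'
from m import *
f=grab("scene","s2.png",(220,90,460,320),3);g=grab("top","t2.png",(230,120,460,300),3.4)
T=(220,100,460,300);S=(220,90,440,340)
blobs(g,"blue",T,58,100);blobs(f,"blue",S,58,100)
blobs(g,"red",T,50);blobs(f,"red",S,50)
blobs(g,"black",T,12);blobs(f,"black",S,12,20)
for k in("orange","yellow","green"): blobs(g,k,T,100,3);blobs(f,k,S,100,3)
E
```

```text
blue 3305.0 px [413.6 214.5] ctr [ 524.8 -231. ] size [198.4 179.9] ang 0.4 box [[425.0, -142.0], [426.0, -322.0], [625.0, -320.0], [623.0, -140.0]]
blue 2615.0 px [268.  138.1] ctr [ 526.1 -229.2] size [196.2 178.4] ang 0.3 box [[428.0, -140.0], [428.0, -319.0], [625.0, -318.0], [624.0, -140.0]]
red 194.5 px [374.9 215.3] ctr [ 523.9 -109.3] size [61.7 35.8] ang 88.8 box [[505.0, -140.0], [541.0, -141.0], [542.0, -79.0], [507.0, -78.0]]
red 200.5 px [289.5 162.9] ctr [ 526.2 -110.8] size [73.6 38.8] ang 87.9 box [[505.0, -147.0], [544.0, -148.0], [547.0, -75.0], [508.0, -73.0]]
black 98.0 px [252.3 252. ] ctr [418.8 291.9] size [91.5 14.7] ang 12.0 box [[373.0, 290.0], [376.0, 275.0], [465.0, 294.0], [462.0, 309.0]]
black 24.5 px [298.  208.3] ctr [557.4 140.7] size [ 6.7 56.7] ang 89.1 box [[529.0, 138.0], [586.0, 137.0], [586.0, 144.0], [529.0, 145.0]]
black 78.0 px [327.1 178. ] ctr [658.2  41.9] size [13.  90.5] ang 81.2 box [[612.0, 42.0], [702.0, 29.0], [704.0, 41.0], [614.0, 55.0]]
black 90.0 px [247. 171.] ctr [687.5 309.1] size [90.9 14.8] ang 6.1 box [[642.0, 312.0], [643.
[... 191 characters left out ...]
56.0 px [408.4 256. ] ctr [420.9 294.1] size [97.  13.9] ang 12.6 box [[372.0, 290.0], [375.0, 277.0], [470.0, 298.0], [467.0, 311.0]]
black 468.0 px [346.8 273.2] ctr [580.3 240. ] size [ 68.  184.1] ang 17.2 box [[521.0, 318.0], [575.0, 142.0], [640.0, 162.0], [586.0, 338.0]]
black 149.5 px [276.2 230.2] ctr [658.8  45. ] size [17.2 89.3] ang 81.6 box [[613.0, 43.0], [702.0, 30.0], [704.0, 47.0], [616.0, 60.0]]
orange 77.5 px [288.7 190.3] ctr [602.4 166.3] size [67.9 14.2] ang 2.9 box [[568.0, 172.0], [569.0, 157.0], [637.0, 161.0], [636.0, 175.0]]
orange 118.5 px [320.  235.1] ctr [600.  166.7] size [17.6 58.2] ang 46.9 box [[573.0, 180.0], [615.0, 140.0], [627.0, 153.0], [585.0, 193.0]]
```

View pics/s2.png

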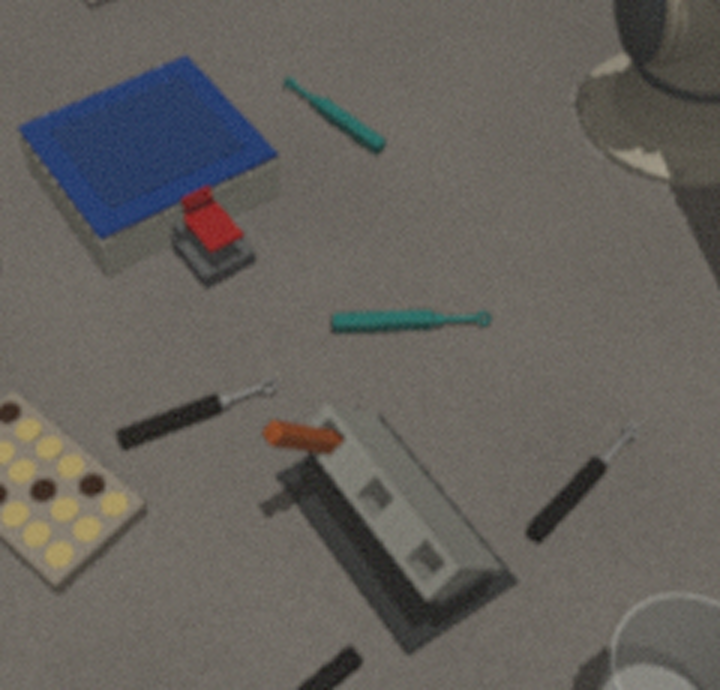

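View pics/t2.png

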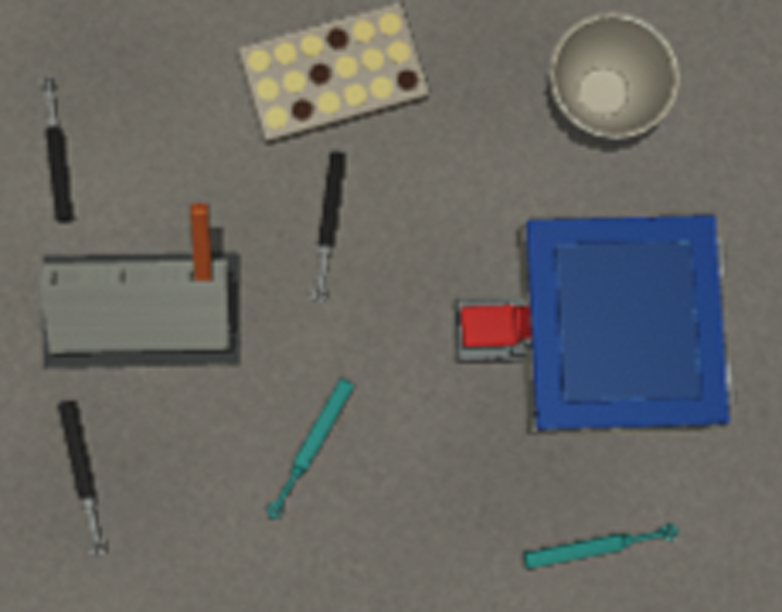

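Only the orange tool is in the stand. I move over to the button with the jaws shut and turned along x.

Request:
send_rows([
  [2.1,-4.3,0],
  [2.1,-4.3,0],
  [2.1,-4.3,0],
  [2.1,-4.3,0],
  [2.1,-4.3,0],
  [2.1,-4.3,0],
  [2.1,-4.3,0],
  [2.1,-4.3,0],
], yaw=[-0.15,-0.15,-0.15,-0.15,-0.15,-0.15,-0.15,-0.15], grip=1)

```text
time_s: 1.0
tcp_pos: [375.3, 209.6, 190.8]
ee_rot: [-3.134, -0.0, 1.585]
wrist_force: [0.9, 0.3, -0.7]
grip_width: 0.308
```

```bash
python3 - <<'E'
from m import *
f=grab("scene");g=grab("top")
P,e=tri(f,(310.7,234),g,(288.8,181.8));Q,e2=tri(f,(332.7,236.7),g,(289.4,201.8))
print(P,e,Q,e2,P-Q,np.linalg.norm(P-Q))
# stand base corners bench z, in top crop px
for u,v in((44,365),(238,362),(238,255),(48,255)): print(onz(g,230+u/3.4,120+v/3.4,5))
print(onz(g,410,150,0),onz(g,199,233,0))
s=bot.read_state();print(s["tcp_pos"],s["ee_rot"],s["grip_width"])
E
```

```text
[624.9 164.5 124.8] 0.5 [569.2 168.2  68.1] 6.1 [55.7 -3.7 56.7] 79.56802121455574
[499.5 323.1   5. ]
[498.4 135.3   5. ]
[603.6 133.6   5. ]
[607.4 319.4   5. ]
[ 751.8 -242.3    0. ] [484.4 468.3   0. ]
[377.13205532 206.48001833 190.83461672] [-3.13509533e+00  1.62681600e-03  1.57836794e+00] 0.22091696083103113
```

Request:
send_rows([
  [2.1,-4.2,0],
  [2.1,-4.2,0],
  [2.1,-4.2,0],
  [2.1,-4.2,0],
  [2.1,-4.2,-1],
  [2.1,-4.2,-2],
  [2.1,-4.2,-3],
  [0,0,-4],
], yaw=[0,0,0,0,0,0,0,0])

```text
time_s: 1.9
tcp_pos: [526.4, -85.3, 98.6]
ee_rot: [3.134, -0.0, 1.597]
wrist_force: [-0.2, 0.7, 0.7]
grip_width: 0.003
```

Request:
send_rows([
  [0,-0.2,-3.5],
  [0,0,-1.2],
  [0,0,-0.7],
  [0,0,-0.6],
  [0,0,-0.3],
  [0,0,0],
], yaw=[0,0,0,0,0,0])

```text
time_s: 2.5
tcp_pos: [525.7, -84.2, 30.0]
ee_rot: [3.139, -0.003, 1.602]
wrist_force: [0.7, 0.7, -0.1]
grip_width: 0.004
```

```bash
python3 - <<'E'
from m import *
f=grab("scene","s3.png",(180,40,440,300),2.5)
s=bot.read_state();print(s["tcp_pos"],s["wrist_force"])
E
```

```text
[525.9701846  -84.2863489   30.48602651] [-0.25098068 -0.13234874  0.33865056]
```

View pics/s3.png

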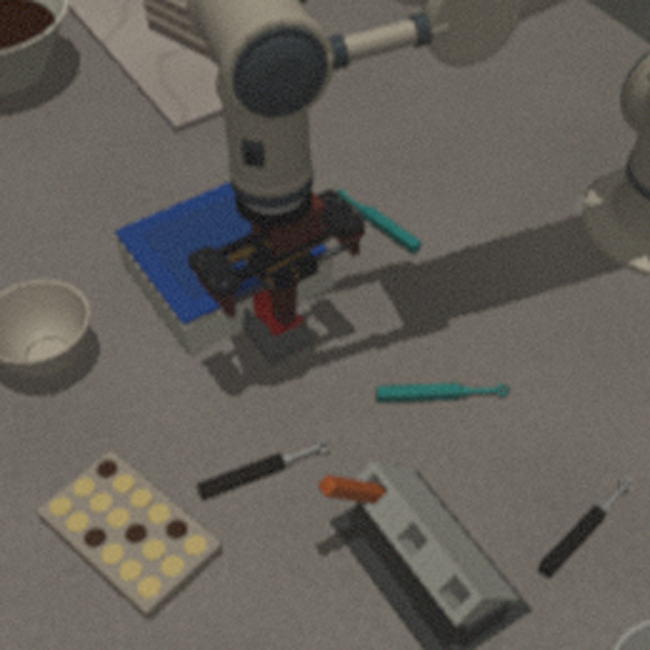

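```bash
python3 - <<'E'
from m import *
f=grab("scene","s4.png",(250,130,350,200),8);g=grab("top","t4.png",(340,180,460,250),6)
a=cv2.imread("pics/s4.png")
def mk(P,c):
    q=(proj(f,P)-[250,130])*8; cv2.circle(a,tuple(int(v) for v in q),4,c,-1); print(P,q)
mk(bot.read_state()["tcp_pos"],(255,255,0))
for x in(507,545):
  for y in(-121,-69): mk((x,y,50),(0,255,0))
cv2.imwrite("pics/s4.png",a)
blobs(g,"red",(340,180,460,250),50)
E
```

```text
[525.88005729 -84.55596315  30.393426  ] [351.2 344.8]
(507, -121, 50) [340.8 224. ]
(507, -69, 50) [416.  313.6]
(545, -121, 50) [249.6 267.2]
(545, -69, 50) [324.  359.2]
```

View pics/s4.png

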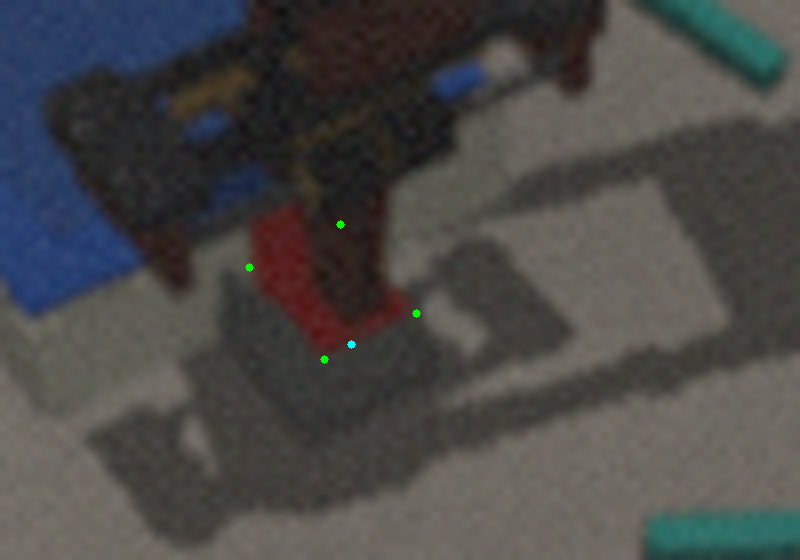

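Request:
send_rows([
  [0,0,-0.4],
  [0,0,-0.4],
  [0,0,0],
], yaw=[0,0,0])

```text
time_s: 2.95
tcp_pos: [527.1, -84.4, 24.0]
ee_rot: [3.135, -0.002, 1.602]
wrist_force: [-0.4, 0.1, 0.8]
grip_width: 0.005
```

```bash
python3 - <<'E'
from m import *
f=grab("scene","s5.png",(180,40,440,300),2.5)
s=bot.read_state();print(s["tcp_pos"],s["wrist_force"],s["tau"])
blobs(f,"blue",(200,90,340,200),58,50)
E
```

```text
[527.08171293 -84.56919441  24.11704423] [-0.180364    0.36297038  1.48221083] [-1.27907381e-01 -3.65986240e+01 -3.91564751e+01  1.34805738e-02
 -1.69287273e-01 -3.62627412e-03]
blue 1264.5 px [255.2 138.8] ctr [ 546.9 -229. ] size [154.3 178.4] ang 0.1 box [[470.0, -140.0], [470.0, -318.0], [624.0, -318.0], [624.0, -140.0]]
```

Request:
send_rows([
  [0,0,-0.4],
  [0,0,-0.4],
  [0,0,-0.2],
  [0,0,0],
], yaw=[0,0,0,0])

```text
time_s: 3.4
tcp_pos: [527.8, -82.7, 14.5]
ee_rot: [3.133, -0.005, 1.603]
wrist_force: [0.4, 1.7, 3.2]
grip_width: 0.001
```

```bash
python3 - <<'E'
from m import *
f=grab("scene","s5.png",(180,40,440,300),2.5)
s=bot.read_state();print(s["tcp_pos"],s["wrist_force"])
blobs(f,"blue",(200,30,340,200),58,50)
E
```

```text
[527.79726316 -82.84226476  14.57744881] [-0.87991287  4.13768679  3.72374587]
```

Request:
send_rows([
  [0,0,3],
  [0,0.5,4],
  [0,1,4],
  [0,3,3],
  [0,4,0],
  [0,4,0],
  [0,0,0],
], yaw=[0,0.15,0.15,0.15,0.15,0.15,0.15])

```text
time_s: 4.15
tcp_pos: [524.8, 39.9, 155.9]
ee_rot: [-3.138, 0.006, 2.512]
wrist_force: [-0.0, -0.3, 0.2]
grip_width: 0.004
```

```bash
python3 - <<'E'
from m import *
f=grab("scene");g=grab("top")
s=bot.read_state();P=s["tcp_pos"];print(P,s["ee_rot"],s["grip_width"],s["wrist_force"])
a=np.asarray(f["pixels"]).copy();b=np.asarray(g["pixels"]).copy()
o=[]
for im,F,(x,y) in((a,f,proj(f,P)),(b,g,proj(g,P))):
    x0,y0=int(x)-65,int(y)-50; c=cv2.resize(im[max(y0,0):y0+100,x0:x0+130],None,fx=3,fy=3,interpolation=cv2.INTER_CUBIC)
    cv2.circle(c,(int((x-x0)*3),int((y-max(y0,0))*3)),3,(0,255,0),-1);o.append(c);print(x0,y0)
cv2.imwrite("pics/c6.png",np.hstack(o)); 
blobs(f,"blue",(180,0,360,230),58,50);blobs(g,"blue",(350,100,520,300),58,50)
E
```

```text
[524.60837517  37.11686921 155.14514231] [-3.13602412  0.00627062  2.50462023] 0.005162590139396213 [ 0.34509797  0.17882059 -0.88018985]
251 120
266 161
blue 3395.0 px [245.4  92. ] ctr [ 469.5 -465.1] size [344.6 239.2] ang 77.5 box [[315.0, -607.0], [549.0, -659.0], [624.0, -323.0], [390.0, -271.0]]
blue 53.0 px [470.9 224. ] ctr [ 490.9 -412.7] size [99.9  9. ] ang 0.6 box [[441.0, -409.0], [441.0, -418.0], [541.0, -417.0], [541.0, -408.0]]
blue 110.5 px [463.8 187.3] ctr [ 606.4 -393.3] size [105.3  46.9] ang 0.1 box [[554.0, -370.0], [554.0, -417.0], [659.0, -417.0], [659.0, -370.0]]
```

View pics/c6.png

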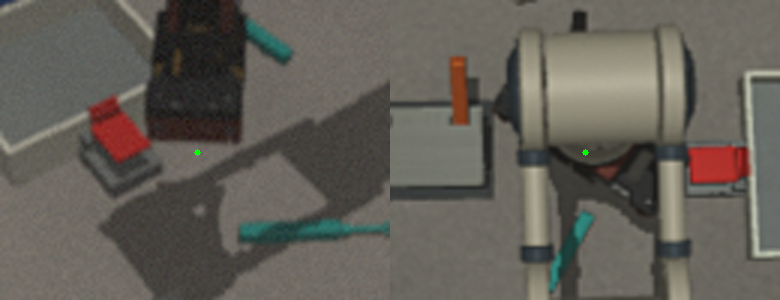

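```bash
python3 - <<'E'
from m import *
f=grab("scene")
blobs(f,"black",(220,200,320,260),8,20)
for z in(30.4,40,50,55):print((proj(f,(525.9,-84.6,z))-[250,130])*8)
E
```

```text
black 137.5 px [275.9 230.3] ctr [657.8  42.4] size [16.1 89.9] ang 80.1 box [[612.0, 42.0], [701.0, 27.0], [704.0, 43.0], [615.0, 58.0]]
[351.2 344.8]
[349.6 327.2]
[347.2 308. ]
[346.4 299.2]
```

Request:
send_rows([
  [4,0.2,0],
  [4,0.2,0],
  [4,0.2,0],
  [1,0,0],
  [0,0,0],
], yaw=[0.12,0.12,0.12,0.12,0], grip=0.0)

```text
time_s: 4.8
tcp_pos: [656.9, 35.1, 148.9]
ee_rot: [-3.13, 0.0, 2.965]
wrist_force: [0.2, 1.1, 1.2]
grip_width: 0.421
```

```bash
python3 - <<'E'
from m import *
f=grab("scene","s7.png",(210,120,370,260),5)
a=cv2.imread("pics/s7.png");s=bot.read_state();P=s["tcp_pos"];print(P,s["ee_rot"],s["grip_width"])
for d,c in((0,(0,255,0)),(25,(255,255,0))):
    q=(proj(f,P+[0,0,d])-[210,120])*5;cv2.circle(a,tuple(int(v) for v in q),4,c,-1)
cv2.imwrite("pics/s7.png",a)
E
```

```text
[656.18867641  34.98306192 148.54628662] [-3.12955463e+00 -6.43575855e-04  2.96232234e+00] 0.4633766311498518
```

View pics/s7.png

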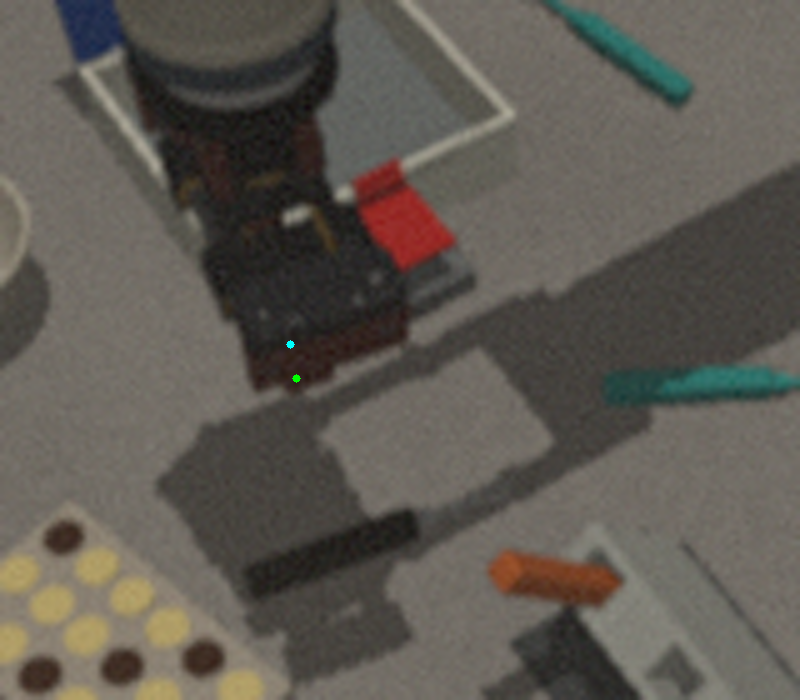

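Request:
send_rows([
  [0.1,0.8,-3],
  [0,0,-3],
  [0,0,-3],
  [0,0,-2],
  [0,0,0],
  [0,0,0],
], yaw=[0.03,0,0,0,0,0])

```text
time_s: 5.45
tcp_pos: [653.0, 38.1, 38.2]
ee_rot: [-3.128, 0.003, 2.956]
wrist_force: [0.9, -0.8, 0.2]
grip_width: 0.498
```

```bash
python3 - <<'E'
from m import *
f=grab("scene","s8.png",(210,160,370,290),5)
a=cv2.imread("pics/s8.png");s=bot.read_state();P=s["tcp_pos"];print(P,s["ee_rot"],s["grip_width"],s["wrist_force"])
for d,c in((0,(0,255,0)),(25,(255,255,0))):
    q=(proj(f,P+[0,0,d])-[210,160])*5;cv2.circle(a,tuple(int(v) for v in q),4,c,-1)
cv2.imwrite("pics/s8.png",a)
E
```

```text
[653.10884715  38.14108516  38.31112744] [-3.12793340e+00  2.76282899e-03  2.95641846e+00] 0.4981538071124857 [ 0.51247567 -0.30314099 -0.01342136]
```

View pics/s8.png

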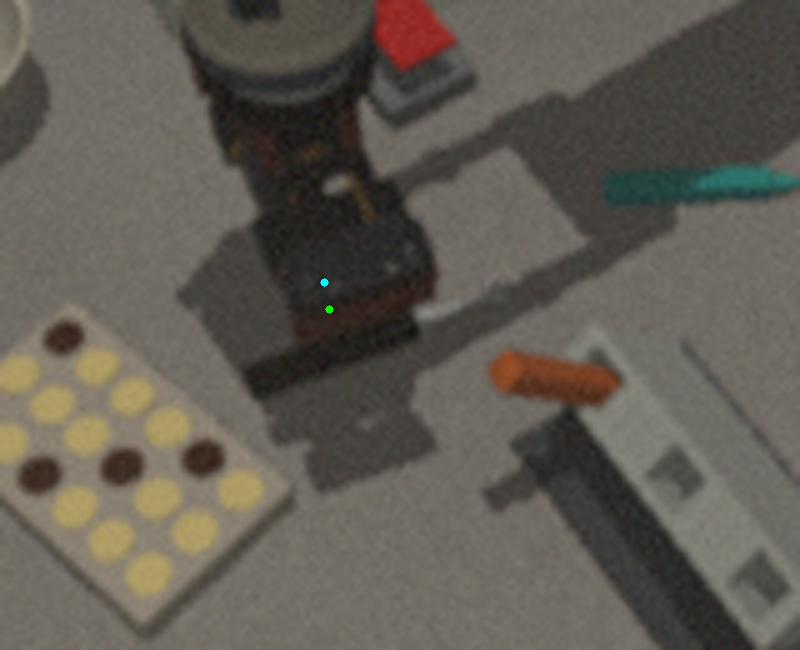

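Request:
send_rows([
  [0.5,0.6,0],
  [0,0,-1],
  [0,0,-1],
  [0,0,-0.5],
  [0,0,0],
], yaw=[0.05,0,0,0,0])

```text
time_s: 6.0
tcp_pos: [660.2, 43.1, 17.9]
ee_rot: [-3.129, 0.011, 2.999]
wrist_force: [-0.2, -0.2, 0.7]
grip_width: 0.497
```

Request:
send_rows([
  [0,0,-0.8],
  [0,0,-0.6],
  [0,0,0],
], yaw=[0,0,0])

```text
time_s: 6.3
tcp_pos: [659.9, 42.8, 2.5]
ee_rot: [-3.129, 0.011, 2.998]
wrist_force: [-0.5, 0.1, -1.0]
grip_width: 0.504
```

Request:
send_rows([
  [0,0,-0.3],
  [0,0,-0.3],
  [0,0,0],
], yaw=[0,0,0])

```text
time_s: 6.6
tcp_pos: [659.8, 42.7, -4.2]
ee_rot: [-3.129, 0.011, 2.998]
wrist_force: [-0.1, 0.7, -0.4]
grip_width: 0.502
```

Request:
send_rows([
  [0,0,-0.6],
  [0,0,-0.4],
  [0,0,0],
], yaw=[0,0,0])

```text
time_s: 6.9
tcp_pos: [660.0, 42.8, -14.7]
ee_rot: [-3.129, 0.011, 2.998]
wrist_force: [1.0, -0.0, 0.0]
grip_width: 0.495
```

```bash
python3 - <<'E'
from m import *
f=grab("scene","s9.png",(230,180,350,280),6);s=bot.read_state();print(s)
E
```

```text
{'time_s': 6.95, 'joint_pos': array([ 0.02164822,  0.30403865,  1.36774325, -0.01474295,  1.46067662,
       -1.40381765]), 'dq': array([ 4.30440722e-05, -5.70205817e-03, -8.92096968e-03, -1.38369646e-03,
        2.58168536e-03, -5.64291845e-04]), 'tau': array([-3.44059270e-03, -5.25270259e+01, -3.94576943e+01, -7.81554356e-02,
       -1.64759142e-02, -6.94908886e-04]), 'tcp_pos': array([660.08638332,  42.81037011, -14.48830021]), 'ee_rot': array([-3.12864427,  0.01143326,  2.99788953]), 'wrist_force': array([ 0.55333516,  0.48919503, -0.48214192]), 'ft_torque': array([-0.00398993,  0.03354723, -0.01275139]), 'grip_width': 0.4975433220367171}
```

View pics/s9.png

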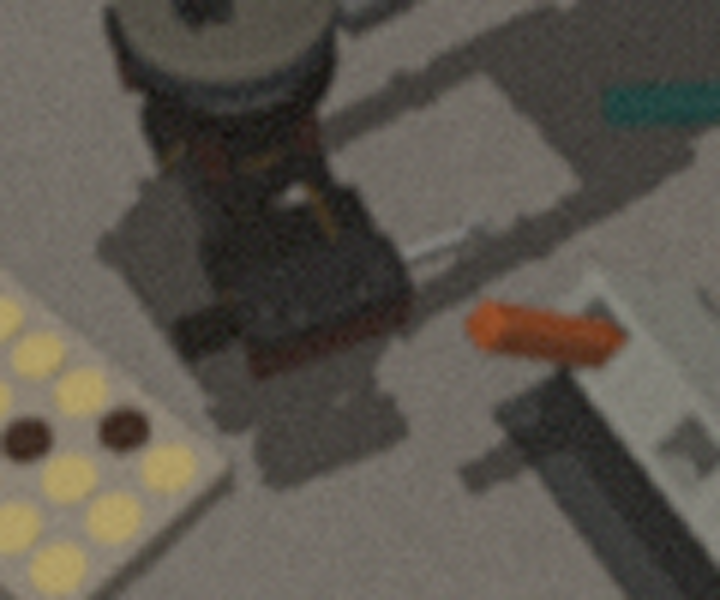

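Request:
send_rows([
  [0,0,-0.4],
  [0,0,-0.3],
  [0,0,0],
], yaw=[0,0,0])

```text
time_s: 7.25
tcp_pos: [660.3, 42.8, -21.8]
ee_rot: [-3.129, 0.012, 2.998]
wrist_force: [-0.1, 0.4, -0.2]
grip_width: 0.501
```

Request:
send_rows([
  [0,0,-0.2],
  [0,0,0],
], yaw=[0,0])

```text
time_s: 7.45
tcp_pos: [660.3, 42.8, -23.9]
ee_rot: [-3.129, 0.012, 2.998]
wrist_force: [-0.4, 0.3, -0.5]
grip_width: 0.505
```

Request:
send_rows([
  [0,0,0],
  [0,0,0],
  [0,0,0],
  [0,0,0],
  [0,0,0],
  [0,0,0],
], yaw=[0,0,0,0,0,0], grip=1)

```text
time_s: 8.05
tcp_pos: [660.6, 42.8, -23.5]
ee_rot: [-3.129, 0.013, 2.998]
wrist_force: [0.0, 0.2, 0.3]
grip_width: 0.181
```

Request:
send_rows([
  [0,0,3],
  [0,0,4.5],
  [0,0,4.5],
  [-0.5,-3,1],
  [-2,-4,0],
  [-2,-4,0],
  [-2,-4,0],
  [-2,-4,0],
], yaw=[0,0,0,0.05,0.05,0.05,0,0])

```text
time_s: 8.85
tcp_pos: [571.8, -147.1, 109.7]
ee_rot: [-3.127, 0.011, -3.119]
wrist_force: [0.3, -1.1, -0.4]
grip_width: 0.177
```

```bash
python3 - <<'E'
from m import *
f=grab("scene");s=bot.read_state();print(s["tcp_pos"],s["ee_rot"],s["grip_width"],s["wrist_force"])
blobs(f,"black",(220,200,320,260),8,20)
g=grab("top");blobs(g,"orange",(270,160,310,220),100,3);blobs(f,"orange",(290,210,350,260),100,3)
E
```

```text
[ 569.08117032 -153.62380265  109.87975447] [-3.12237185  0.00891823 -3.12380942] 0.18125673703382505 [ 1.14728289 -4.04217771 -0.82575849]
orange 77.5 px [288.7 190.3] ctr [602.4 166.3] size [67.9 14.2] ang 2.9 box [[568.0, 172.0], [569.0, 157.0], [637.0, 161.0], [636.0, 175.0]]
orange 111.5 px [320.5 235.2] ctr [601.  166.5] size [18.2 56.3] ang 46.2 box [[574.0, 179.0], [615.0, 140.0], [628.0, 154.0], [587.0, 193.0]]
```

Holding. I continue over the case and down.

Request:
send_rows([
  [-0.8,-3.5,0],
  [-0.7,-3.3,0],
  [0,0,0],
  [0,0,0],
], yaw=[-0.02,0,0,0])

```text
time_s: 9.35
tcp_pos: [555.4, -219.6, 109.9]
ee_rot: [-3.127, 0.011, 3.136]
wrist_force: [0.1, 0.6, -0.5]
grip_width: 0.175
```

```bash
python3 - <<'E'
from m import *
f=grab("scene","s10.png",(190,40,350,170),5)
s=bot.read_state();print(s["tcp_pos"],s["ee_rot"],s["grip_width"],s["wrist_force"])
E
```

```text
[ 555.39897858 -219.49070015  109.84024347] [-3.12623833  0.01113256  3.13674871] 0.18057490157848194 [0.39719499 0.25747149 0.05988516]
```

View pics/s10.png

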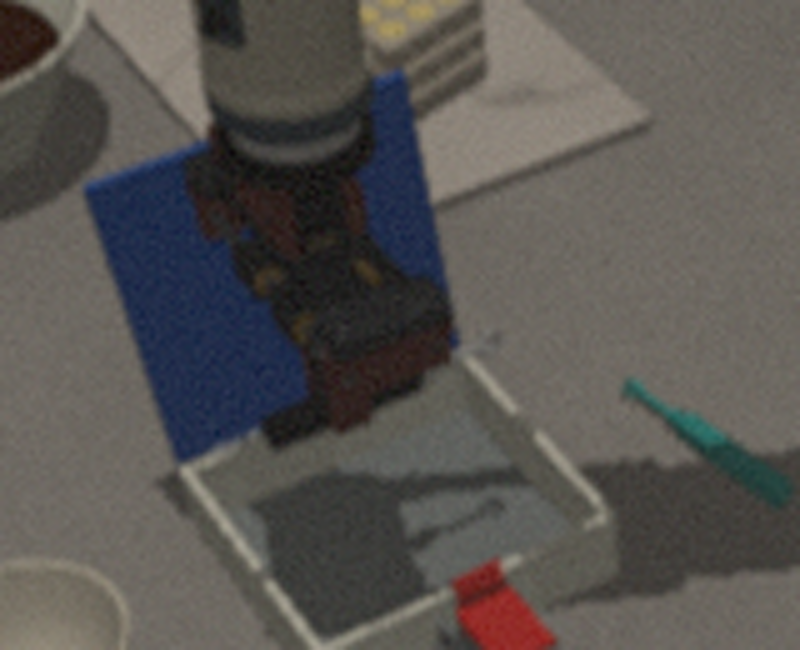

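Request:
send_rows([
  [0,0,-4],
  [0,0,-3],
  [0,0,-2],
  [0,0,-1],
  [0,0,-0.5],
  [0,0,0],
], yaw=[0,0,0,0,0,0])

```text
time_s: 10.0
tcp_pos: [559.2, -211.8, 3.7]
ee_rot: [-3.127, 0.016, -3.138]
wrist_force: [-0.2, -0.1, -0.4]
grip_width: 0.184
```

Request:
send_rows([
  [-0.3,-0.6,-0.7],
  [0,-0.2,-0.6],
  [0,0,-0.3],
  [0,0,0],
], yaw=[0,0,0,0])

```text
time_s: 10.4
tcp_pos: [558.1, -221.2, -9.9]
ee_rot: [-3.124, 0.021, -3.137]
wrist_force: [0.0, -1.1, -0.4]
grip_width: 0.182
```

Request:
send_rows([
  [0,0,-0.4],
  [0,0,-0.2],
  [0,0,0],
], yaw=[0,0,0])

```text
time_s: 10.7
tcp_pos: [558.5, -221.7, -15.5]
ee_rot: [-3.124, 0.022, -3.138]
wrist_force: [-0.5, -0.1, -0.6]
grip_width: 0.182
```

Request:
send_rows([
  [0,0,-0.1],
  [0,0,0],
  [0,0,0],
  [0,0,0],
], yaw=[0,0,0,0], grip=0.25)

```text
time_s: 11.1
tcp_pos: [558.9, -221.8, -15.9]
ee_rot: [-3.123, 0.023, -3.138]
wrist_force: [0.4, 0.3, 0.3]
grip_width: 0.38
```

Request:
send_rows([
  [0,0,1.5],
  [0,0,4],
  [0,0,4.5],
  [0,1,4.5],
  [0,4,2],
  [0,4.5,0],
  [0,4.5,0],
  [0,4.5,0],
], yaw=[0,0,0,0,0,0,0,0])

```text
time_s: 11.9
tcp_pos: [556.6, -35.7, 165.4]
ee_rot: [-3.122, 0.032, 3.135]
wrist_force: [1.6, 0.6, 0.4]
grip_width: 0.375
```

```bash
python3 - <<'E'
from m import *
f=grab("scene")
s=bot.read_state();print(s["tcp_pos"],s["ee_rot"],s["grip_width"],s["wrist_force"])
blobs(f,"black",(200,80,330,170),14,20)
E
```

```text
[556.65972247 -28.80102814 165.91008676] [-3.12690723  0.03239788  3.14065165] 0.3762435398728727 [ 1.49795206  3.78572364 -0.13444784]
black 123.0 px [263.  152.6] ctr [ 554.9 -221.3] size [22.4 92. ] ang 89.9 box [[509.0, -232.0], [601.0, -233.0], [601.0, -210.0], [509.0, -210.0]]
black 1989.5 px [288.6 112.7] ctr [ 388.8 -361.8] size [336.4 178.8] ang 70.2 box [[248.0, -490.0], [416.0, -550.0], [530.0, -234.0], [362.0, -173.0]]
```

Request:
send_rows([
  [0.9,3.8,0],
  [0.9,3.8,0],
  [0.9,3.8,0],
  [0.9,3.8,0],
  [0.9,3,0],
  [0,0,0],
  [0,0,0],
], yaw=[0,0,0,0,0,0,0], grip=0)

```text
time_s: 12.65
tcp_pos: [602.5, 162.5, 176.4]
ee_rot: [-3.127, 0.043, -3.138]
wrist_force: [-1.2, 0.2, 0.4]
grip_width: 0.501
```

Request:
send_rows([
  [0,0.3,-3.5],
  [0,0,-3.5],
  [0,0,-3],
  [0,0,-1],
  [0,0,0],
], yaw=[0,0,0,0,0])

```text
time_s: 13.15
tcp_pos: [603.5, 159.0, 69.6]
ee_rot: [-3.127, 0.052, 3.14]
wrist_force: [-0.1, 0.0, -0.4]
grip_width: 0.499
```

```bash
python3 - <<'E'
from m import *
f=grab("scene","s11.png",(250,170,390,280),5)
s=bot.read_state();print(s["tcp_pos"],s["ee_rot"],s["grip_width"],s["wrist_force"])
E
```

```text
[603.87720595 159.08189746  70.49387909] [-3.12708832  0.05253054  3.13966622] 0.4970262300721588 [-0.61447678 -0.11441308 -0.66134858]
```

View pics/s11.png

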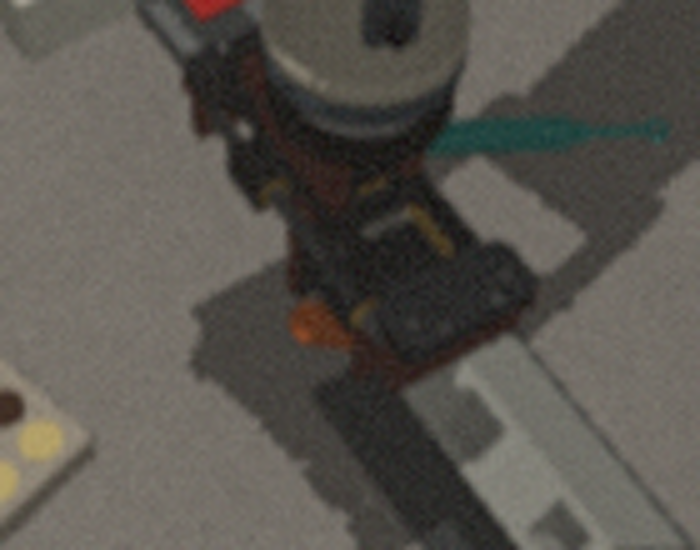

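Request:
send_rows([
  [0,0.7,0],
  [0,0,-0.8],
  [0,0,-0.5],
  [0,0,0],
], yaw=[0,0,0,0])

```text
time_s: 13.6
tcp_pos: [607.0, 166.6, 63.3]
ee_rot: [-3.129, 0.062, 3.139]
wrist_force: [-0.0, 0.2, -1.2]
grip_width: 0.5
```

Request:
send_rows([
  [0,0,0],
  [0,0,0],
  [0,0,0],
  [0,0,0],
  [0,0,0],
  [0,0,0],
], yaw=[0,0,0,0,0,0], grip=1)

```text
time_s: 14.2
tcp_pos: [607.3, 166.9, 64.2]
ee_rot: [-3.129, 0.063, 3.139]
wrist_force: [-0.3, 0.2, -0.0]
grip_width: 0.182
```

Request:
send_rows([
  [0.64,0,0.77],
  [1.29,0,1.53],
  [1.93,0,2.3],
  [1.93,0,2.3],
  [1.93,0,2.3],
  [0,0,0],
], yaw=[0,0,0,0,0,0])

```text
time_s: 14.8
tcp_pos: [686.9, 166.3, 159.5]
ee_rot: [-3.128, 0.06, 3.139]
wrist_force: [-0.8, -0.7, -0.1]
grip_width: 0.178
```

Request:
send_rows([
  [0,0,2.5],
  [-1.9,-4,1],
  [-1.9,-4.2,0],
  [-1.9,-4.2,0],
  [-1.9,-4.2,0],
  [-1.9,-4.2,0],
  [-1.9,-4.2,0],
  [0,0,0],
], yaw=[0,0,0,0,0,0,0,0])

```text
time_s: 15.6
tcp_pos: [563.2, -88.9, 183.9]
ee_rot: [-3.127, 0.047, -3.139]
wrist_force: [0.6, 0.9, -1.2]
grip_width: 0.183
```

Request:
send_rows([
  [-1.6,-3,0],
  [-1.6,-3,0],
  [0,-2.5,0],
  [0,0,0],
  [0,0,0],
], yaw=[0,0,0,0,0])

```text
time_s: 16.1
tcp_pos: [527.4, -173.7, 179.4]
ee_rot: [-3.132, 0.042, -3.14]
wrist_force: [-0.3, 0.3, -0.8]
grip_width: 0.184
```

```bash
python3 - <<'E'
from m import *
f=grab("scene","s12.png",(190,40,350,170),5)
s=bot.read_state();print(s["tcp_pos"],s["ee_rot"],s["grip_width"],s["wrist_force"])
E
```

```text
[ 527.49174326 -173.57519926  179.25907341] [-3.13131922  0.04212359 -3.13937311] 0.18167325363619716 [-0.53659321  0.25240144 -1.46120117]
```

View pics/s12.png

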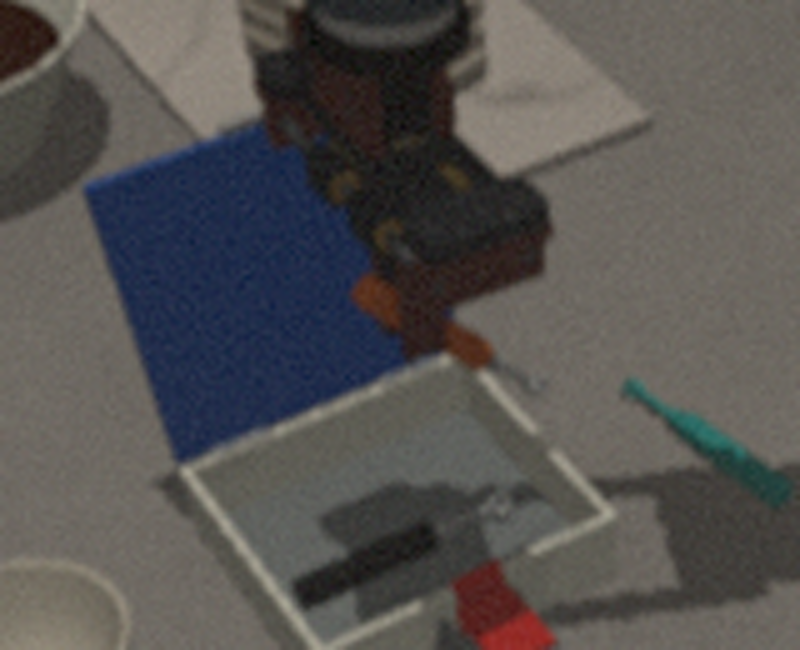

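Request:
send_rows([
  [0,-0.3,-3],
  [0,0,-3.5],
  [0,0,-3],
  [0,0,-1],
  [0,0,0],
], yaw=[0,0,0,0,0])

```text
time_s: 16.65
tcp_pos: [529.2, -169.8, 71.9]
ee_rot: [-3.132, 0.045, -3.132]
wrist_force: [-0.6, -0.9, -1.1]
grip_width: 0.179
```

```bash
python3 - <<'E'
from m import *
f=grab("scene","s13.png",(190,60,350,190),5);g=grab("top")
s=bot.read_state();print(s["tcp_pos"],s["ee_rot"],s["grip_width"],s["wrist_force"])
def ony(f,u,v,y):
    o,d=ray(f,u,v);return o+d*(y-o[1])/d[1]
print(ony(f,297,117,-174))
E
```

```text
[ 530.16235789 -170.58787935   74.08487448] [-3.13108028  0.04797218 -3.13200945] 0.17768222474096754 [ 0.90941866  0.45753353 -0.81954009]
[ 454.05554219 -174.          139.00764538]
```

View pics/s13.png

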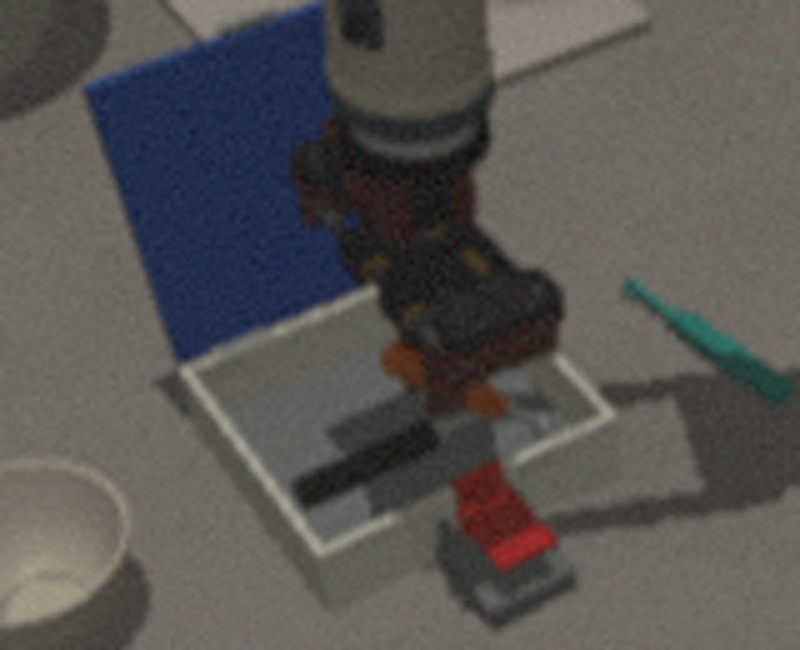

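Request:
send_rows([
  [0,-0.8,-0.7],
  [0,0,-0.8],
  [0,0,-0.4],
  [0,0,0],
], yaw=[0,0,0,0])

```text
time_s: 17.15
tcp_pos: [532.9, -180.3, 58.9]
ee_rot: [-3.128, 0.056, -3.132]
wrist_force: [-0.4, 0.8, -0.9]
grip_width: 0.181
```

Request:
send_rows([
  [0,0,-0.5],
  [0,0,-0.4],
  [0,0,-0.3],
  [0,0,0],
], yaw=[0,0,0,0])

```text
time_s: 17.55
tcp_pos: [538.2, -180.7, 53.8]
ee_rot: [-3.125, 0.07, -3.132]
wrist_force: [-0.2, 0.2, -0.9]
grip_width: 0.178
```

```bash
python3 - <<'E'
from m import *
s=bot.read_state()
for k in s: print(k,np.round(s[k],3))
E
```

```text
time_s 17.55
joint_pos [-0.392 -0.048  1.628  0.013  1.491 -1.973]
dq [ 0.002 -0.007 -0.012  0.004 -0.007  0.001]
tau [ 9.7000e-02 -3.8801e+01 -4.1125e+01  1.2800e-01 -5.5800e-01  2.0000e-03]
tcp_pos [ 538.209 -180.722   53.763]
ee_rot [-3.125  0.07  -3.132]
wrist_force [-0.162  0.19  -0.884]
ft_torque [0.04  0.098 0.016]
grip_width 0.178
```

Request:
send_rows([
  [0.3,0,-1],
  [0.7,0,-1],
  [0.7,0,-1],
  [0,0,0],
], yaw=[0,0,0,0])

```text
time_s: 17.95
tcp_pos: [561.0, -181.2, 28.4]
ee_rot: [-3.122, 0.084, -3.131]
wrist_force: [0.7, -0.0, 0.3]
grip_width: 0.181
```

Request:
send_rows([
  [0.4,0,-1.1],
  [0.3,0,-1.1],
  [0.1,0,-1],
  [0,0,0],
], yaw=[0,0,0,0])

```text
time_s: 18.35
tcp_pos: [571.2, -182.1, -4.5]
ee_rot: [-3.12, 0.088, -3.131]
wrist_force: [-0.7, -0.2, 1.1]
grip_width: 0.18
```

```bash
python3 - <<'E'
from m import *
f=grab("scene","s14.png",(190,60,350,190),5)
s=bot.read_state();print(s["tcp_pos"],s["ee_rot"],s["grip_width"],s["wrist_force"])
E
```

```text
[ 571.04600972 -182.11460256   -4.02154069] [-3.12026511  0.08750324 -3.13082043] 0.1771470153767938 [-0.7989673   0.66327194 -0.52265832]
```

View pics/s14.png

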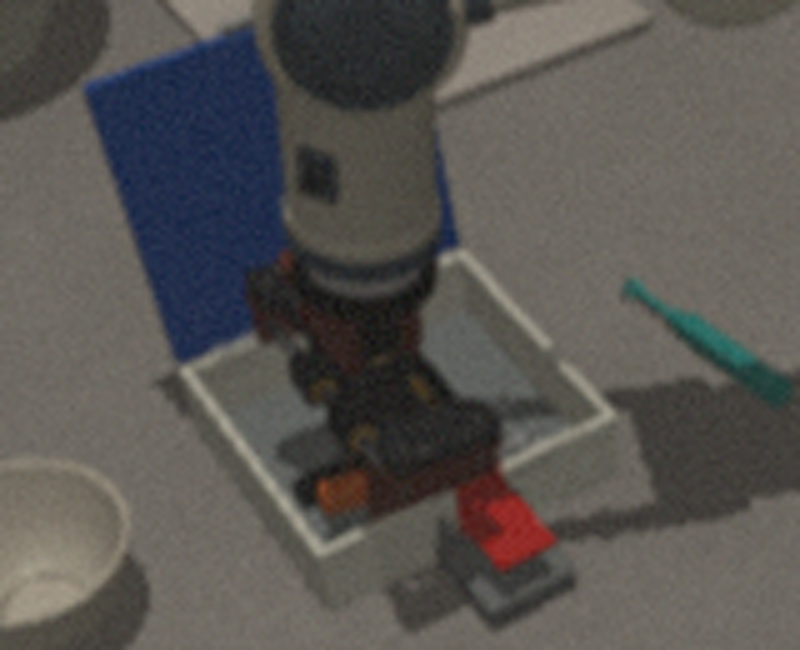

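Request:
send_rows([
  [-0.2,0,-0.5],
  [0,0,-0.4],
  [0,0,0],
], yaw=[0,0,0])

```text
time_s: 18.7
tcp_pos: [568.8, -182.4, -13.3]
ee_rot: [-3.12, 0.088, -3.131]
wrist_force: [1.9, -0.4, 2.5]
grip_width: 0.18
```

Request:
send_rows([
  [0,0,0],
  [0,0,0],
  [0,0,0],
  [0,0,0],
], yaw=[0,0,0,0], grip=0.4)

```text
time_s: 19.1
tcp_pos: [566.8, -182.1, -14.9]
ee_rot: [-3.121, 0.084, -3.132]
wrist_force: [0.1, -0.3, -0.1]
grip_width: 0.302
```

Request:
send_rows([
  [0,0,1.5],
  [0,0,3.5],
  [0,0,4.5],
  [0,1,4.5],
  [0,4,4],
  [0,4.5,0],
  [0,4.5,0],
  [0,0,0],
], yaw=[0,0,0,0,0,0,0,0])

```text
time_s: 19.9
tcp_pos: [564.0, -43.2, 175.5]
ee_rot: [-3.123, 0.09, -3.136]
wrist_force: [0.9, -0.8, -0.5]
grip_width: 0.303
```

```bash
python3 - <<'E'
from m import *
f=grab("scene","s15.png",(180,50,340,190),5);g=grab("top")
s=bot.read_state();print(s["tcp_pos"],s["ee_rot"],s["grip_width"],s["wrist_force"])
blobs(f,"black",(230,100,330,180),14,20);blobs(f,"orange",(220,80,330,180),14,5)
blobs(g,"blue",(350,100,520,300),230,50);blobs(g,"orange",(350,100,520,300),14,5);blobs(g,"black",(385,180,450,250),14,5)
E
```

```text
[563.77922239 -47.03104616 174.30528617] [-3.12052486  0.08842372 -3.13900346] 0.3037903349565472 [-0.72854761 -1.12653404 -0.08609193]
black 121.0 px [263.  152.5] ctr [ 554.9 -221.1] size [92.  22.3] ang 0.1 box [[509.0, -210.0], [509.0, -232.0], [601.0, -232.0], [601.0, -210.0]]
black 1063.5 px [288.7 118.2] ctr [ 393.5 -315.5] size [211.6 150.3] ang 77.1 box [[297.0, -402.0], [443.0, -435.0], [490.0, -229.0], [344.0, -196.0]]
orange 67.5 px [269.2 159.1] ctr [ 552.4 -186.8] size [13.9 93. ] ang 89.4 box [[506.0, -193.0], [599.0, -194.0], [599.0, -180.0], [506.0, -179.0]]
blue 53.0 px [470.9 224. ] ctr [ 472.8 -356.5] size [88.7  8. ] ang 0.5 box [[428.0, -353.0], [429.0, -361.0], [517.0, -360.0], [517.0, -352.0]]
blue 119.0 px [463.5 188.7] ctr [ 574.1 -338.6] size [96.4 42.9] ang 0.2 box [[526.0, -317.0], [526.0, -360.0], [622.0, -360.0], [622.0, -317.0]]
orange 12.0 px [397.3 216. ] ctr [ 526.9 -184.9] size [ 6.7 30.1] ang 87.2 box [[512.0, -187.0], [542.0, -189.0], [542.0, -182.0], [512.0, -181.0]]
black 102.0 px [407.6 206.5] ctr [ 556.2 -221.2] size [90.4 15.3] ang 0.5 box [[511.0, -214.0], [511.0, -229.0], [601.0, -228.0], [601.0, -213.0]]
```

View pics/s15.png

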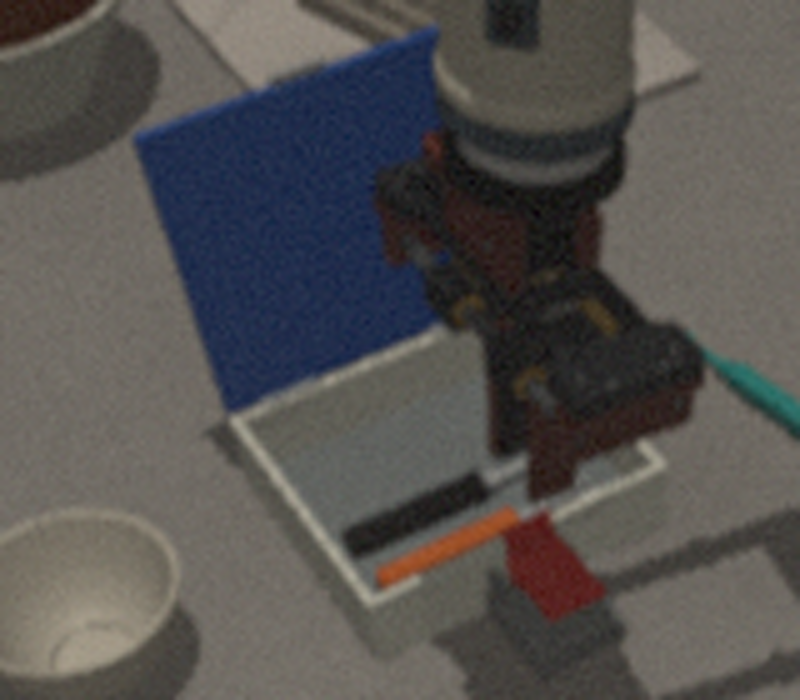

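Both tools lie flat side by side. Orange is at y≈-187 and black at y≈-221, and the lid is open. Next I go over the lid and behind it, with the jaws shut and turned along x.

Request:
send_rows([
  [0,0,4],
  [0,0,4],
  [-1,-3,1],
  [-1,-4,0],
  [-1,-4,0],
  [-0.5,-4,0],
  [0,-4,0],
  [0,-4,0],
], yaw=[-0.15,-0.15,-0.15,-0.15,-0.15,-0.15,-0.15,-0.15], grip=1)

```text
time_s: 20.8
tcp_pos: [520.8, -292.7, 266.1]
ee_rot: [-3.12, 0.083, 1.937]
wrist_force: [0.2, 0.3, 0.2]
grip_width: 0.007
```

Request:
send_rows([
  [0,-4,0],
  [0,-4,0],
  [0,-3,0],
  [0,0,0],
  [0,0,0],
], yaw=[-0.15,-0.15,-0.05,0,0])

```text
time_s: 21.3
tcp_pos: [512.0, -420.5, 261.8]
ee_rot: [-3.113, 0.08, 1.569]
wrist_force: [-0.3, 1.6, 0.9]
grip_width: 0.004
```

Request:
send_rows([
  [0.5,0,-3],
  [0.5,0,-3],
  [0,0,-2.5],
  [0,0,-0.5],
  [0,0,0],
], yaw=[0,0,0,0,0])

```text
time_s: 21.8
tcp_pos: [520.6, -418.7, 172.4]
ee_rot: [-3.115, 0.082, 1.572]
wrist_force: [0.5, -0.1, 0.7]
grip_width: 0.007
```

Request:
send_rows([
  [0,2.5,0],
  [0,2,0],
  [0,2,0],
  [0,2,0.2],
  [0,2,0.2],
  [0,1.5,0],
], yaw=[0,0,0,0,0,0])

```text
time_s: 22.4
tcp_pos: [521.2, -296.6, 188.1]
ee_rot: [-3.126, 0.091, 1.571]
wrist_force: [-0.0, -2.5, -0.4]
grip_width: 0.005
```

Request:
send_rows([
  [0,2,-1.1],
  [0,2,-1.2],
  [0,1.7,-1.4],
  [0,1.7,-1.4],
  [0,0,0],
], yaw=[0,0,0,0,0])

```text
time_s: 22.9
tcp_pos: [522.7, -217.5, 143.5]
ee_rot: [-3.136, 0.097, 1.573]
wrist_force: [-0.1, -0.9, 0.2]
grip_width: 0.004
```

Request:
send_rows([
  [0,1.3,-1.6],
  [0,1.2,-1.7],
  [0,0.8,-1.9],
  [0,0.6,-1.8],
  [0,0,0],
], yaw=[0,0,0,0,0])

```text
time_s: 23.4
tcp_pos: [525.0, -180.2, 80.3]
ee_rot: [3.137, 0.104, 1.572]
wrist_force: [-0.7, -0.1, 1.3]
grip_width: 0.004
```

```bash
python3 - <<'E'
from m import *
f=grab("scene");g=grab("top")
s=bot.read_state();print(s["tcp_pos"],s["wrist_force"])
blobs(f,"blue",(150,0,360,230),58,50);blobs(g,"blue",(350,100,520,300),58,50)
E
```

```text
[ 526.04024189 -181.37481897   83.07177042] [-1.41334857  0.35830321  1.19388684]
blue 769.5 px [269.3 134.9] ctr [ 512.5 -257.5] size [219.1 127.5] ang 0.9 box [[402.0, -195.0], [404.0, -323.0], [623.0, -319.0], [621.0, -192.0]]
blue 88.0 px [404.1 241.3] ctr [ 439.4 -195.5] size [70.5 19.1] ang 88.8 box [[429.0, -231.0], [448.0, -231.0], [450.0, -161.0], [431.0, -160.0]]
blue 478.0 px [436.3 225.7] ctr [ 498.5 -292.2] size [ 64.3 141.5] ang 88.8 box [[427.0, -323.0], [569.0, -326.0], [570.0, -262.0], [428.0, -259.0]]
```

Request:
send_rows([
  [0,0.9,-1.6],
  [0,0.6,-1.3],
  [0,0,-0.8],
  [0,0,0],
], yaw=[0,0,0,0])

```text
time_s: 23.9
tcp_pos: [528.2, -167.2, 47.4]
ee_rot: [3.127, 0.108, 1.569]
wrist_force: [0.5, -1.6, 1.7]
grip_width: 0.003
```

Request:
send_rows([
  [0,0.6,-0.6],
  [0,0.3,-0.6],
  [0,0,-0.5],
  [0,0,0],
], yaw=[0,0,0,0])

```text
time_s: 24.3
tcp_pos: [530.0, -162.5, 34.9]
ee_rot: [3.121, 0.118, 1.566]
wrist_force: [-0.4, -0.7, 1.5]
grip_width: 0.012
```

Request:
send_rows([
  [0,0.2,-0.5],
  [0,0,-0.5],
  [0,0,-0.3],
  [0,0,0],
], yaw=[0,0,0,0])

```text
time_s: 24.7
tcp_pos: [530.3, -162.6, 35.6]
ee_rot: [3.116, 0.124, 1.563]
wrist_force: [-0.4, -0.9, 0.9]
grip_width: 0.007
```

Request:
send_rows([
  [0,0.3,-1.2],
  [0,0,-1.2],
], yaw=[0,0])

```text
time_s: 24.9
tcp_pos: [532.5, -163.0, 33.1]
ee_rot: [3.106, 0.134, 1.559]
wrist_force: [-43.1, 20.7, 77.8]
grip_width: 0.007
```

Request:
send_rows([
  [0,0,0.5],
  [0,0,0.3],
], yaw=[0,0])

```text
time_s: 25.1
tcp_pos: [534.1, -162.8, 47.0]
ee_rot: [3.099, 0.135, 1.558]
wrist_force: [0.5, 0.6, 0.1]
grip_width: 0.006
```

```bash
python3 - <<'E'
from m import *
f=grab("scene");g=grab("top")
s=bot.read_state();print(s["tcp_pos"],s["wrist_force"])
blobs(f,"blue",(150,0,360,230),58,50);blobs(f,"red",(220,90,440,340),50)
p=np.asarray(f["pixels"])[90:190,210:340];cv2.imwrite("pics/s16.png",cv2.resize(p,None,fx=6,fy=6,interpolation=cv2.INTER_CUBIC))
E
```

```text
[ 533.49103514 -162.70347078   45.07537123] [ 0.02095909 -0.47806167 -0.08691368]
blue 1042.0 px [270.3 146. ] ctr [ 526.2 -228.8] size [195.6 178.9] ang 0.1 box [[428.0, -140.0], [429.0, -318.0], [624.0, -318.0], [624.0, -139.0]]
red 124.0 px [290.6 165.1] ctr [ 526.  -102.8] size [34.5 53.8] ang 0.6 box [[508.0, -76.0], [509.0, -130.0], [544.0, -130.0], [543.0, -76.0]]
```

Request:
send_rows([
  [0,0,3],
  [0,0,4],
  [0,1,4.5],
  [0,4,4],
  [0,4.5,0],
  [0,4.5,0],
  [0,4.5,0],
  [0,4.5,0],
], yaw=[0,0,0,0,0,0,0,0])

```text
time_s: 26.0
tcp_pos: [527.2, 68.5, 182.1]
ee_rot: [3.128, 0.128, 1.552]
wrist_force: [0.6, -0.8, -0.4]
grip_width: 0.008
```

```bash
python3 - <<'E'
from m import *
f=grab("scene");g=grab("top")
s=bot.read_state();print(s["time_s"],s["tcp_pos"],s["wrist_force"])
blobs(f,"blue",(150,0,360,230),58,50);blobs(f,"red",(220,90,440,340),50);blobs(g,"blue",(350,100,520,300),58,50);blobs(g,"red",(350,180,420,250),50)
a=cv2.resize(np.asarray(f["pixels"])[80:230,180:340],None,fx=3,fy=3);b=cv2.resize(np.asarray(g["pixels"])[110:260,340:460],None,fx=3,fy=3)
cv2.imwrite("pics/s17.png",np.hstack([a,b]))
E
```

```text
26.1 [526.88433898  71.90311552 181.20012198] [-0.64074086 -0.52133594 -0.31425693]
blue 2227.5 px [265.5 136.9] ctr [ 526.4 -228.8] size [195.3 179. ] ang 0.1 box [[428.0, -140.0], [429.0, -319.0], [624.0, -318.0], [624.0, -139.0]]
red 209.0 px [289.5 163.1] ctr [ 525.6 -110.5] size [40.2 72.8] ang 0.2 box [[505.0, -74.0], [506.0, -147.0], [546.0, -147.0], [546.0, -74.0]]
blue 3304.0 px [413.6 214.5] ctr [ 524.8 -231. ] size [198.4 179.9] ang 0.4 box [[425.0, -142.0], [426.0, -322.0], [625.0, -320.0], [623.0, -140.0]]
red 194.5 px [375.  215.3] ctr [ 523.9 -109.4] size [61.8 35.8] ang 88.7 box [[505.0, -140.0], [541.0, -141.0], [542.0, -79.0], [507.0, -78.0]]
```

The lid and button blobs match the initial latched state to within a pixel, and the arm is clear. I hand in.

Request:
send_rows([
  [0,0,0],
  [0,0,0],
  [0,0,0],
  [0,0,0],
  [0,0,0],
], yaw=[0,0,0,0,0])

```text
time_s: 26.6
tcp_pos: [526.2, 69.0, 175.8]
ee_rot: [3.138, 0.128, 1.558]
wrist_force: [0.3, 0.1, -0.2]
grip_width: 0.003
```

```bash
python3 - <<'E'
from m import *
g=grab("top");blobs(g,"blue",(350,100,520,300),58,50)
print(workorder.sign_off())
E
```

```text
blue 3303.0 px [413.6 214.5] ctr [ 524.8 -231. ] size [198.3 179.9] ang 0.4 box [[425.0, -142.0], [426.0, -322.0], [624.0, -320.0], [623.0, -140.0]]
the job is handed in; nothing more can be done
None
```

The job is handed in at about 27 s, with the lid shut over both tools; no verdict was reported. I pressed the button and the lid popped open. I then laid the black tool and the orange tool flat in the case. Orange was the only one in the stand, since yellow and green were absent. Last, I pushed the lid over and down until it stayed shut.

- **Lid and latch:** after I backed off, the lid and button outlines matched their starting latched positions in both cameras. The lid held still through the last frame. I judged this from the measured outlines, because the viewer had reached its picture limit and refused the final view.
- **Tools:** before shutting, the black tool lay at about y = -221 mm and the orange at about y = -187 mm, both flat inside the case.
- **Height reading:** the tool's measured height read about 25 mm too low throughout. I found this by touch at the button and allowed for it.
- **Tool tilt:** the wrist drifted to about 0.13 rad of tilt by the end.
- **Force spike:** the final push on the lid briefly read about 78 N vertically (about 91 N in all). That is under the 120 N wrist limit, but well above the 5–15 N the task suggests.
- **Beaker, bowl and mould tray:** I kept clear of them, but did not measure their positions again at the end.

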